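# Fold open the blue bifold door of a lab storage bay

### The arm

A 6-joint arm with a two-finger parallel gripper is mounted at the origin on the work surface. World frame = base frame: x ahead of the robot, y to its left, z up, the work surface at z = 0. Lengths are in m, angles in degrees, forces in N, time in s.
With the tool pointing down it reaches from about 0.25 to 0.775 m from the base axis. Payload 4 kg.
Tool frame: the origin (TCP) lies at the very end of the fingers, on their centre line; the grasp point (between the pads) lies 19 mm behind it (ctrl.pinch_z is the z of the grasp point in the tool frame, in m); z points along the fingers, y is the line along which they close (so a half turn about z gives the same grasp; the last joint's range is limited). The gripper opens to 94 mm and grips with 3 to 60 N. Pads are 16 mm wide; open, the fingers measure 119 mm over their backs; the gripper's body (75 mm by 177 mm) begins 78 mm behind the grasp point.
Start: joints at [60.212, 4.996, 78.535, -0, 96.463, -5.907], TCP at [0.223, 0.503, 0.206] pointing down, gripper open.
Joint ranges: [-177.83, 177.83], [-43.37, 116.18], [15.69, 146.23], [-61.86, 241.86], [9.47, 152.12], [-147.06, 147.06]. Speed limits (degrees/s): [159.86, 159.86, 180, 180, 180, 180].

### API

Orientations are given as [roll, pitch, yaw] about the fixed x, y, z axes, in that order (R = Rz(yaw) Ry(pitch) Rx(roll)).
In Python, from plant import sensors, get_image, workorder, ctrl gives the robot as it stands.
- The arm moves only by the tool play_rows, never from a script. Its argument "increments" is a list of rows, each an object of numbers: "tx", "ty", "tz": the shift along the tool's x, y, z in m; "turn": the turn about the tool's z in rad. A call has 1 to 20 rows; each row is the pose to reach, as a shift and turn from the pose commanded when the call began, along the tool's axes at that moment; what a row does not reach only later rows make up. A row lasts 1/12 s, in which the tool goes at most 41.7 mm and 7.16 degrees, less where a joint would pass 70% of its speed; a pose out of reach is approached as far as the arm can. A call with a gripper value outside its range is refused whole. "gripper" is the opening, from 0 (shut) to 1 (fully open), set as the call begins (left out, the last holds). The fingers move at their own pace and stop on an object; "newtons" is the grip in N (left out, the last holds). Time passes only in rows, so rows that repeat a pose let the fingers close. It gives the time, the measured TCP pose, the force, the opening and the grip force at its end, in the units of the state.
- sensors.get_obs(): the state, without advancing time (a new reading comes with each control period).
- get_image(name): name is "side" or "top"; returns a dict with "img" (420x560x3 uint8, blue, green, red), "range_z" (420x560 float32, m along the optical axis (not along the pixel's ray), 0 where there is no reading), "mtx" (3x3 intrinsics, pixels), "dist" ([k1, k2, p1, p2, k3] as OpenCV has them; the pictures are not rectified), "R" (3x3) and "t" (3): a world point X has camera coordinates R X + t. Camera axes: x right, y down, z forward; pixel columns grow to the right and rows downward; lengths in m; the calibration is good to about 2 mm. A picture is of the moment at which its call begins.
- workorder.job_done(): hands the job in; it is judged then, once.
The state is a dict: "t": time; "qpos": joint angles; "joint_velocities": joint speeds; "tau": joint torques, N m; "tool_pos": TCP position; "eef_rot": TCP orientation; "force": force on the tool from outside, world axes, zero at the start; "ft_torque": the same for the moment, N m; "width": finger opening in m; "finger_force": force on a finger pad.
Only numpy, scipy, OpenCV 4.12 (cv2) and the standard library are available. Lean on these libraries where they do the work, as an engineer would, in place of code of your own. Each camera call takes 0.05 s, during which the arm holds its last target. There are 200 camera calls.

### The job

On the lab bench stand two low open-topped storage bays, each with an inward-folding bifold door that is slightly ajar. Fold the blue door fully open, so that both of its panels lie collapsed together at its pivot end, and let go of it. Leave the white door as it is and the blue-and-white tip box inside the blue bay where it stands.

Things in the scene. Friction and masses are not known exactly. Their poses are not given: they have to be found in the camera images.
- blue_fold (a point): Axis of the blue door's fold hinge: an upright steel post, 16 mm diameter, yellow cap, joining two 120 mm panels (8 mm thick). Post top 210 mm above the bench, panel tops 160 mm; this point at 185 mm, mid-height of the free 50 mm. Pushed into the bay it runs on a level 120 mm arc about blue_pivot; needs 1 to 3 N, stays where left, stops with panels 83 degrees from the track (starts at 12 to 26).
- blue_pivot (a point): Fixed pivot axis at the left end (seen from the robot) of the blue door, at the panels' top edge, 160 mm up. Axes: z up, x into the bay away from the robot, y along the track, which runs from here to -y. Panels at angle a to the track put blue_fold at x = 120 sin a, y = -120 cos a (mm); the second panel's far end slides along the track towards here.
- white_fold (a point): The same point on the white door's like hinge post (yellow cap, 210 mm high); that door pivots at its right end. The white bay may stand left or right of the blue one. All else on both bays is at most 160 mm high. Leave this door alone.
- tip_box (a point): Centre of the closed pipette-tip box, 80 x 120 x 85 mm high (blue below, white lid), loose on the floor of the blue bay behind the door, clear of the door's sweep; the point is half-way up, 48 mm above the bench. Leave it alone.
Mind the look-alikes: they are no part of the job. Leave any brown or purple look-alike of the part that bears tip_box alone.

How it is judged:
By the outcome, as a careful person would: the job done as asked, in the order asked, and still so for the second after the job is handed in, with the robot touching nothing.
It also fails if it takes over 35 s, if anything falls off the work surface, if the arm or the gripper's body presses on something with over 40 N, if the wrist force passes 120 N, or if a joint passes its speed limit or range.

## Working session

There is one attempt and no reset: what is moved stays moved. The work goes in short steps, Python scripts to look and compute and a tool call to move; the robot and the scene stay as the last step left them, time stands still between calls to the robot, and variables do not carry over. Pictures are saved under pics/ and viewed, at most 10 in all, crops included, and the job is handed in when it is done.

Besides the shell and the picture viewer there is one more tool, called after "Request:" as name([rows], argument=value, ...), one row to a line, values as JSON. play_rows: Moves the arm, as the interface text tells. Its arguments: {"type":"object","properties":{"increments":{"type":"array"},"gripper":{"type":"number"},"newtons":{"type":"number"}},"required":["increments"]}

```bash
mkdir -p pics
cat > h.py <<'E'
import numpy as np, cv2
from plant import sensors, get_image, workorder, ctrl
def ray(d,px):
    p=cv2.undistortPoints(np.array([[px]],float),d["mtx"],np.array(d["dist"]))[0,0]
    R=np.array(d["R"]);t=np.array(d["t"])
    return -R.T@t, R.T@np.array([p[0],p[1],1])
def onz(d,px,z):
    c,v=ray(d,px); return c+v*(z-c[2])/v[2]
def yellow(d):
    h=cv2.cvtColor(d["img"],cv2.COLOR_BGR2HSV)
    m=cv2.inRange(h,(20,110,90),(35,255,255))
    n,l,s,c=cv2.connectedComponentsWithStats(m)
    return [(s[i,4],c[i]) for i in range(1,n) if s[i,4]>8]
E
python3 - <<'E'
from h import *
for n in("top","side"):
    d=get_image(n);cv2.imwrite(f"pics/{n}0.png",d["img"])
    for a,c in yellow(d): 
        u,v=c.round().astype(int); print(n,a,c.round(1),onz(d,c,.21).round(4),d["range_z"][v,u])
print(sensors.get_obs())
E
```

```text
top 72 [394.5 236. ] [ 0.4919 -0.2143  0.21  ] 1.022511
top 69 [172.5 238.3] [0.498 0.223 0.21 ] 1.0173687
side 81 [251.  144.2] [0.4975 0.2074 0.21  ] 1.2191226
side 126 [271.2 274.4] [ 0.492  -0.2275  0.21  ] 0.8962735
{'t': 0.1, 'qpos': array([ 6.02101620e+01,  5.03523488e+00,  7.86150177e+01,  1.43613968e-03,
        9.64641507e+01, -5.90629679e+00]), 'joint_velocities': array([-0.04495598, -0.09522732, -0.11398679, -0.0674514 ,  0.06691169,
       -0.0237775 ]), 'tau': array([ 2.19525493e-03, -3.41251230e+01, -3.03302979e+01,  7.20100547e-02,
        3.04641528e-02, -1.09172659e-04]), 'tool_pos': array([0.22242326, 0.50247481, 0.20442725]), 'eef_rot': array([-1.79886351e+02, -1.31920574e-02,  1.56116606e+02]), 'force': array([-0.61814062, -0.55892837, -0.50609465]), 'ft_torque': array([-0.01289098, -0.03605837, -0.00965802]), 'finger_force': 0.0, 'width': 0.09415753942802595}
```

View pics/top0.png

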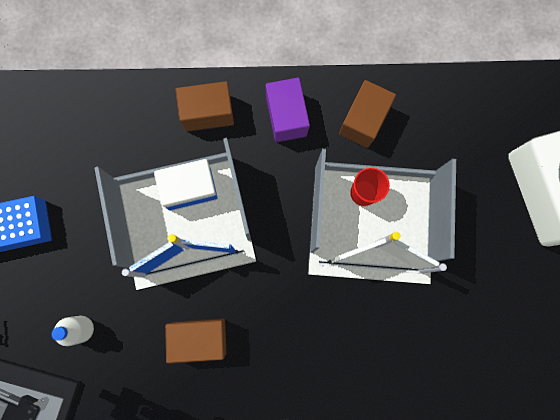

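View pics/side0.png

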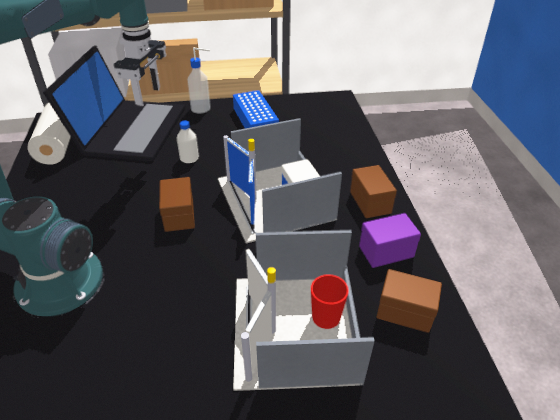

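The top view shows the blue bay on the left: fold cap at (172,238), pivot pin at (126,272), track running to about (241,250), and the box lid at (185,180). The white door's cap is at (395,236). The side view shows the same two caps at (251,144) and (271,274).

Run:
```python
from h import *
T=get_image("top");S=get_image("side")
for a,b in (((172.5,238.3),(251,144.2)),((394.5,236),(271.2,274.4))):
    c1,v1=ray(T,a);c2,v2=ray(S,b)
    k=np.linalg.lstsq(np.c_[v1,-v2],c2-c1,rcond=None)[0]
    p,q=c1+k[0]*v1,c2+k[1]*v2; print("tri",p.round(4),q.round(4))
F=onz(T,(172.5,238.3),.21)
P=onz(T,(126,272),.16);print("F",F,"P",P,np.linalg.norm((F-P)[:2]),"rng",T["range_z"][270:275,124:129])
# points from depth in region near pivot & door tops
def pt(u,v):
    c,d=ray(T,(u,v)); return c+d*T["range_z"][v,u]
for uv in ((126,272),(172,238),(236,248),(237,250),(200,245),(150,255),(135,286),(254,262),(185,175),(100,168),(228,142),(160,185),(208,162)): print(uv,pt(*uv).round(4))
print("cam",ray(T,(280,210))[0],ray(S,(280,210))[0])
c=cv2.resize(T["img"][200:300,90:270],None,fx=4,fy=4,interpolation=cv2.INTER_CUBIC);cv2.imwrite("pics/c1.png",c)
```

```text
tri [0.4993 0.2252 0.198 ] [0.4987 0.2252 0.1979]
tri [ 0.4931 -0.2173  0.1979] [ 0.4932 -0.2173  0.1979]
F [0.49800903 0.22303296 0.21      ] P [0.43693963 0.32563008 0.16      ] 0.1193969858671267 rng [[1.0522579 1.0559732 1.0555334 1.0528927 1.058052 ]
 [1.055025  1.0544553 1.0546807 1.0550145 1.0562626]
 [1.0525384 1.0512104 1.0556868 1.055592  1.0543785]
 [1.0520492 1.0549245 1.053312  1.0535344 1.0560576]
 [1.0514426 1.0560861 1.0539122 1.0550891 1.060305 ]]
(126, 272) [0.437  0.3257 0.1598]
(172, 238) [0.4985 0.2238 0.2112]
(236, 248) [0.4927 0.1106 0.0079]
(237, 250) [0.4871 0.1077 0.0182]
(200, 245) [0.488  0.1756 0.1599]
(150, 255) [0.4701 0.2777 0.16  ]
(135, 286) [0.4108 0.3454 0.0067]
(254, 262) [0.459  0.0689 0.0039]
(185, 175) [0.6521 0.2175 0.0915]
(100, 168) [0.6591 0.3892 0.1449]
(228, 142) [0.752  0.1266 0.0052]
(160, 185) [0.631  0.2734 0.0893]
(208, 162) [0.6854 0.1679 0.0739]
cam [0.39086231 0.03903842 1.22628965] [ 0.42294188 -0.8094547   0.89248202]
```

View pics/c1.png

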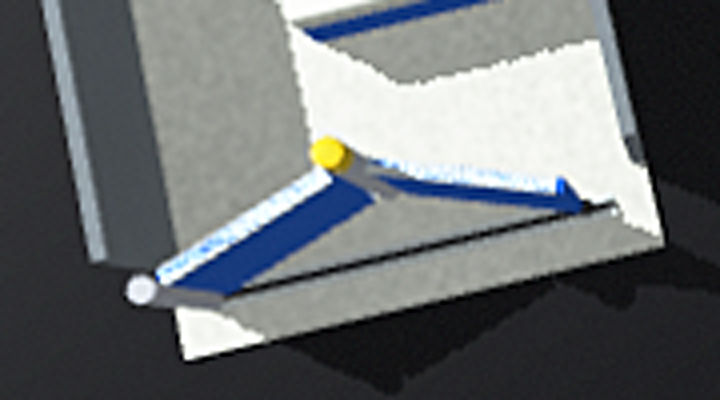

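```bash
cat >> h.py <<'E'
from scipy.spatial.transform import Rotation as Ro
P=np.array([.437,.3257]);F0=np.array([.4985,.224])
def fr(psi): 
    c,s=np.cos(psi),np.sin(psi); return np.array([c,s]),np.array([-s,c])
def fold(psi,a,r=.12):
    x,y=fr(psi); return P+r*(np.sin(a)*x-np.cos(a)*y)
def rel(o,xy,z,ylin):
    "increment from pose o=(pos,R) to TCP xy,z with tool y line at angle ylin (deg)"
    p,R=o; d=R.T@(np.r_[xy,z]-p)
    cur=np.degrees(np.arctan2(R[1,1],R[0,1])); t=(ylin-cur+90)%180-90
    return dict(tx=round(d[0],4),ty=round(d[1],4),tz=round(d[2],4),turn=round(-np.radians(t),3))
def now():
    s=sensors.get_obs(); return np.array(s["tool_pos"]),Ro.from_euler("xyz",s["eef_rot"],degrees=True).as_matrix()
E
python3 - <<'E'
from h import *
T=get_image("top")
A=onz(T,(136.2,289.5),.005);B=onz(T,(255.5,260.8),.005)
E=onz(T,(231.5,246),.16)[:2]
d=(A-B)[:2];psi=np.arctan2(-d[0],d[1]);print("psi floor",np.degrees(psi),np.linalg.norm(d))
d=P-E;p2=np.arctan2(-d[0],d[1]);print("psi door",np.degrees(p2),np.linalg.norm(E-F0),np.linalg.norm(d))
A=onz(T,(145.7,275),.005);B=onz(T,(244,250.5),.005)
d=(A-B)[:2];print("psi track",np.degrees(np.arctan2(-d[0],d[1])))
x,y=fr(psi);v=F0-P;a=np.arctan2(v@x,-v@y);print("a",np.degrees(a),"end",fold(psi,np.radians(83)))
o=now();yl=np.degrees(psi+a);print(yl,rel(o,o[0][:2],.27,yl),rel(o,F0,.27,yl),rel(o,F0,.175,yl))
E
```

```text
psi floor 11.98566561383364 0.2837399948634397
psi door 12.415451922306154 0.1140468717430866 0.22000443098758482
psi track 12.542856783931285
a 19.176517066985998 end [0.55654598 0.33612878]
31.16218268081964 {'tx': np.float64(0.0), 'ty': np.float64(-0.0001), 'tz': np.float64(-0.0651), 'turn': np.float64(0.61)} {'tx': np.float64(-0.3651), 'ty': np.float64(-0.1432), 'tz': np.float64(-0.065), 'turn': np.float64(0.61)} {'tx': np.float64(-0.3652), 'ty': np.float64(-0.1431), 'tz': np.float64(0.03), 'turn': np.float64(0.61)}
```

Request:
play_rows([
  {"tz":-0.035},
  {"tz":-0.065},
  {"tz":-0.065},
  {"tx":-0.09,"ty":-0.036,"tz":-0.065,"turn":0.1},
  {"tx":-0.12,"ty":-0.047,"tz":-0.065,"turn":0.2},
  {"tx":-0.15,"ty":-0.059,"tz":-0.065,"turn":0.3},
  {"tx":-0.18,"ty":-0.071,"tz":-0.065,"turn":0.4},
  {"tx":-0.21,"ty":-0.082,"tz":-0.065,"turn":0.5},
  {"tx":-0.24,"ty":-0.094,"tz":-0.065,"turn":0.61},
  {"tx":-0.27,"ty":-0.106,"tz":-0.065,"turn":0.61},
  {"tx":-0.3,"ty":-0.118,"tz":-0.065,"turn":0.61},
  {"tx":-0.33,"ty":-0.13,"tz":-0.065,"turn":0.61},
  {"tx":-0.35,"ty":-0.137,"tz":-0.065,"turn":0.61},
  {"tx":-0.365,"ty":-0.143,"tz":-0.065,"turn":0.61},
  {"tx":-0.365,"ty":-0.143,"tz":-0.065,"turn":0.61},
  {"tx":-0.365,"ty":-0.143,"tz":-0.065,"turn":0.61},
  {"tx":-0.365,"ty":-0.143,"tz":-0.065,"turn":0.61},
  {"tx":-0.365,"ty":-0.143,"tz":-0.065,"turn":0.61},
], gripper=1)

```text
invalid input at $.increments[0]: expected keys tx, ty, tz, turn
```

Run:
```python
from h import *
o=now();print(o[0],sensors.get_obs()["t"],sensors.get_obs()["force"],rel(o,F0,.176,31.3))
S=get_image("side")
for a,c in yellow(S): print(a,c)
cv2.imwrite("pics/s1.png",cv2.resize(S["img"][60:260,120:400],None,fx=2.5,fy=2.5))
```

```text
[0.22254951 0.5027067  0.20492485] 0.25 [-0.18975984  0.21918439  0.47144975] {'tx': np.float64(-0.3652), 'ty': np.float64(-0.1431), 'tz': np.float64(0.029), 'turn': np.float64(0.608)}
81 [251.02469136 144.17283951]
126 [271.19047619 274.35714286]
```

View pics/s1.png

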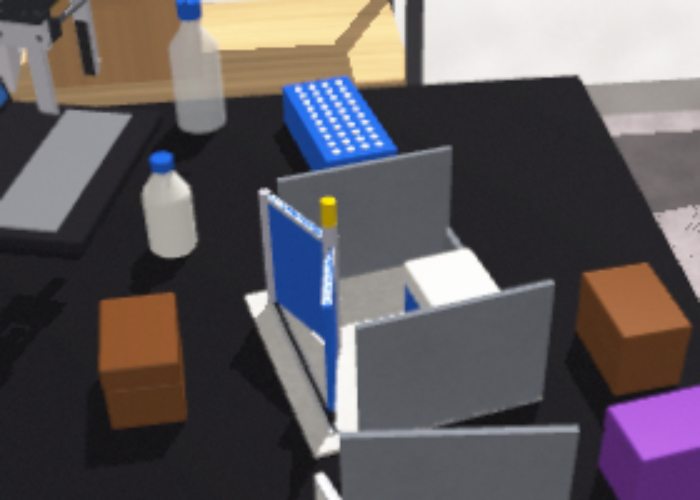

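The call was refused because every row needs all four keys, so the arm hasn't moved. This view again shows the blue cap at crop (328,212).

Request:
play_rows([
  {"tx":0,"ty":0,"tz":-0.035,"turn":0},
  {"tx":0,"ty":0,"tz":-0.065,"turn":0},
  {"tx":-0.03,"ty":-0.012,"tz":-0.065,"turn":0},
  {"tx":-0.06,"ty":-0.024,"tz":-0.065,"turn":0.1},
  {"tx":-0.09,"ty":-0.036,"tz":-0.065,"turn":0.1},
  {"tx":-0.12,"ty":-0.047,"tz":-0.065,"turn":0.2},
  {"tx":-0.15,"ty":-0.059,"tz":-0.065,"turn":0.3},
  {"tx":-0.18,"ty":-0.071,"tz":-0.065,"turn":0.4},
  {"tx":-0.21,"ty":-0.082,"tz":-0.065,"turn":0.5},
  {"tx":-0.24,"ty":-0.094,"tz":-0.065,"turn":0.61},
  {"tx":-0.27,"ty":-0.106,"tz":-0.065,"turn":0.61},
  {"tx":-0.3,"ty":-0.118,"tz":-0.065,"turn":0.61},
  {"tx":-0.33,"ty":-0.13,"tz":-0.065,"turn":0.61},
  {"tx":-0.35,"ty":-0.137,"tz":-0.065,"turn":0.61},
  {"tx":-0.365,"ty":-0.143,"tz":-0.065,"turn":0.61},
  {"tx":-0.365,"ty":-0.143,"tz":-0.065,"turn":0.61},
  {"tx":-0.365,"ty":-0.143,"tz":-0.065,"turn":0.61},
  {"tx":-0.365,"ty":-0.143,"tz":-0.065,"turn":0.61},
], gripper=1)

```text
t: 1.8
tool_pos: [0.4979, 0.2251, 0.2705]
eef_rot: [-180.0, -0.0, 121.2]
force: [-0.1, 0.4, -0.1]
width: 0.0941
finger_force: 0.0
```

Run:
```python
from h import *
o=now();print(o[0],sensors.get_obs()["t"],sensors.get_obs()["force"],rel(o,F0,.176,31.3))
S=get_image("side")
for a,c in yellow(S): print(a,c)
cv2.imwrite("pics/s2.png",cv2.resize(S["img"][40:240,120:400],None,fx=2.5,fy=2.5))
```

```text
[0.49791628 0.22505279 0.27051967] 1.8 [-0.08342584  0.40189622 -0.14564004] {'tx': np.float64(-0.0013), 'ty': np.float64(-0.0), 'tz': np.float64(0.0945), 'turn': np.float64(-0.002)}
81 [251.02469136 144.17283951]
126 [271.19047619 274.35714286]
```

View pics/s2.png

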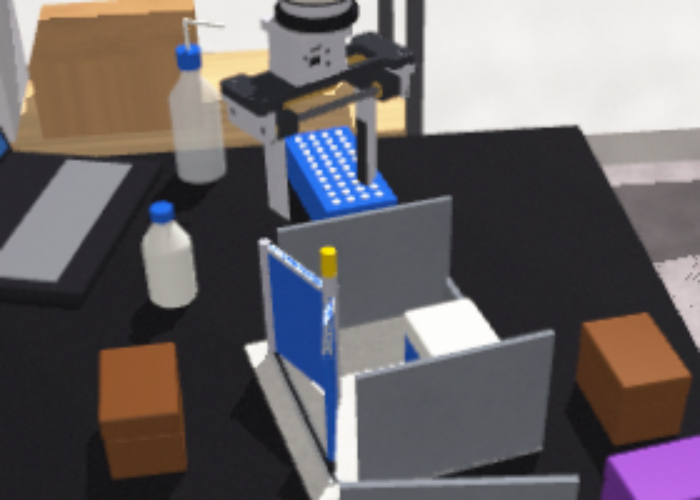

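The open fingers hang either side of the cap at crop (328,262), so I'll descend over it and half close.

Request:
play_rows([
  {"tx":-0.001,"ty":0,"tz":0.03,"turn":0},
  {"tx":-0.001,"ty":0,"tz":0.06,"turn":0},
  {"tx":-0.001,"ty":0,"tz":0.085,"turn":0},
  {"tx":-0.001,"ty":0,"tz":0.094,"turn":0},
  {"tx":-0.001,"ty":0,"tz":0.094,"turn":0},
  {"tx":-0.001,"ty":0,"tz":0.094,"turn":0},
])

```text
t: 2.35
tool_pos: [0.4988, 0.2243, 0.1773]
eef_rot: [180.0, -0.0, 121.2]
force: [-1.1, -0.5, 1.0]
width: 0.094
finger_force: 0.0
```

Request:
play_rows([
  {"tx":0,"ty":0,"tz":0,"turn":0},
  {"tx":0,"ty":0,"tz":0,"turn":0},
  {"tx":0,"ty":0,"tz":0,"turn":0},
  {"tx":0,"ty":0,"tz":0,"turn":0},
  {"tx":0,"ty":0,"tz":0,"turn":0},
  {"tx":0,"ty":0,"tz":0,"turn":0},
], gripper=0.3, newtons=10)

```text
t: 2.85
tool_pos: [0.4992, 0.2235, 0.1769]
eef_rot: [180.0, 0.0, 121.2]
force: [0.4, -0.2, 0.5]
width: 0.0573
finger_force: 0.0
```

Run:
```python
from h import *
psi=np.radians(12.3);o=now();w=sensors.get_obs()["width"];lag=w/2-.008
print(o[0],w,sensors.get_obs()["force"])
for a in list(range(22,87,4))+[86,87]:
    a_=np.radians(a);f=fold(psi,a_);x,y=fr(psi);tan=np.cos(a_)*x+np.sin(a_)*y
    r=rel(o,f+lag*tan,o[0][2],12.3+a);print(a,[float(v) for v in r.values()],f.round(4))
```

```text
[0.49923115 0.22353103 0.17686962] 0.05731531308112879 [ 0.43714659 -0.20285353  0.53640013]
22 [0.0009, 0.0268, 0.0, -0.055] [0.5046 0.2266]
26 [0.0031, 0.035, 0.0, -0.125] [0.5114 0.2315]
30 [0.0059, 0.0431, 0.0, -0.194] [0.5178 0.2369]
34 [0.0092, 0.0509, 0.0, -0.264] [0.5238 0.2428]
38 [0.013, 0.0585, 0.0, -0.334] [0.5293 0.249 ]
42 [0.0174, 0.0658, 0.0, -0.404] [0.5345 0.2557]
46 [0.0223, 0.0727, 0.0, -0.474] [0.5391 0.2626]
50 [0.0276, 0.0794, 0.0001, -0.543] [0.5432 0.2699]
54 [0.0334, 0.0856, 0.0001, -0.613] [0.5469 0.2775]
58 [0.0396, 0.0914, 0.0001, -0.683] [0.55   0.2852]
62 [0.0462, 0.0967, 0.0001, -0.753] [0.5525 0.2932]
66 [0.0531, 0.1016, 0.0001, -0.823] [0.5545 0.3014]
70 [0.0604, 0.106, 0.0001, -0.893] [0.5559 0.3096]
74 [0.068, 0.1099, 0.0001, -0.962] [0.5567 0.318 ]
78 [0.0758, 0.1132, 0.0001, -1.032] [0.557  0.3263]
82 [0.0838, 0.116, 0.0001, -1.102] [0.5567 0.3347]
86 [0.092, 0.1182, 0.0001, -1.172] [0.5557 0.343 ]
86 [0.092, 0.1182, 0.0001, -1.172] [0.5557 0.343 ]
87 [0.0941, 0.1187, 0.0001, -1.189] [0.5554 0.3451]
```

Request:
play_rows([
  {"tx":0,"ty":0,"tz":0,"turn":0},
  {"tx":0,"ty":0,"tz":0,"turn":0},
  {"tx":0,"ty":0,"tz":0,"turn":0},
  {"tx":0,"ty":0,"tz":0,"turn":0},
  {"tx":0,"ty":0,"tz":0,"turn":0},
  {"tx":0,"ty":0,"tz":0,"turn":0},
  {"tx":0,"ty":0,"tz":0,"turn":0},
])

```text
t: 3.43
tool_pos: [0.499, 0.2235, 0.1765]
eef_rot: [180.0, -0.0, 121.2]
force: [0.4, 1.4, -0.3]
width: 0.0284
finger_force: 0.0
```

Run:
```python
from h import *
psi=np.radians(12.3);o=now();w=sensors.get_obs()["width"];lag=w/2-.008
print(o[0],w,sensors.get_obs()["force"])
for a in list(range(22,87,4)):
    a_=np.radians(a);f=fold(psi,a_);x,y=fr(psi);tan=np.cos(a_)*x+np.sin(a_)*y
    r=rel(o,f+lag*tan,o[0][2],12.3+a);print(a,[float(v) for v in r.values()])
```

```text
[0.49903284 0.22353578 0.17649735] 0.02835655447337936 [ 0.44806228  1.36978269 -0.33547687]
22 [0.0, 0.0125, 0.0, -0.055]
26 [0.0012, 0.0208, 0.0, -0.124]
30 [0.003, 0.029, 0.0, -0.194]
34 [0.0053, 0.0371, 0.0, -0.264]
38 [0.0082, 0.045, 0.0, -0.334]
42 [0.0116, 0.0526, 0.0, -0.404]
46 [0.0155, 0.06, 0.0, -0.474]
50 [0.02, 0.0671, 0.0, -0.543]
54 [0.0249, 0.0739, 0.0, -0.613]
58 [0.0303, 0.0803, 0.0, -0.683]
62 [0.0362, 0.0863, 0.0, -0.753]
66 [0.0424, 0.092, 0.0, -0.823]
70 [0.049, 0.0971, 0.0, -0.892]
74 [0.056, 0.1018, 0.0, -0.962]
78 [0.0633, 0.106, 0.0, -1.032]
82 [0.0708, 0.1096, 0.0, -1.102]
86 [0.0786, 0.1128, 0.0, -1.172]
```

Request:
play_rows([
  {"tx":0,"ty":0.007,"tz":0,"turn":-0.03},
  {"tx":0,"ty":0.0125,"tz":0,"turn":-0.055},
  {"tx":0.001,"ty":0.021,"tz":0,"turn":-0.124},
  {"tx":0.003,"ty":0.029,"tz":0,"turn":-0.194},
  {"tx":0.005,"ty":0.037,"tz":0,"turn":-0.264},
  {"tx":0.008,"ty":0.045,"tz":0,"turn":-0.334},
  {"tx":0.0115,"ty":0.0525,"tz":0,"turn":-0.404},
  {"tx":0.0155,"ty":0.06,"tz":0,"turn":-0.474},
  {"tx":0.02,"ty":0.067,"tz":0,"turn":-0.543},
  {"tx":0.025,"ty":0.074,"tz":0,"turn":-0.613},
  {"tx":0.03,"ty":0.08,"tz":0,"turn":-0.683},
  {"tx":0.036,"ty":0.0865,"tz":0,"turn":-0.753},
  {"tx":0.0425,"ty":0.092,"tz":0,"turn":-0.823},
  {"tx":0.049,"ty":0.097,"tz":0,"turn":-0.892},
  {"tx":0.056,"ty":0.102,"tz":0,"turn":-0.962},
  {"tx":0.056,"ty":0.102,"tz":0,"turn":-0.962},
  {"tx":0.056,"ty":0.102,"tz":0,"turn":-0.962},
])

```text
t: 4.85
tool_pos: [0.5573, 0.3246, 0.1761]
eef_rot: [-180.0, -0.0, 176.2]
force: [0.2, 0.3, -0.4]
width: 0.028
finger_force: 0.0
```

Run:
```python
from h import *
psi=np.radians(12.3);o=now();s=sensors.get_obs();w=s["width"];lag=w/2-.008
print(o[0],w,s["force"],s["qpos"])
for a in range(76,92,2):
    a_=np.radians(a);f=fold(psi,a_);x,y=fr(psi);tan=np.cos(a_)*x+np.sin(a_)*y
    r=rel(o,f+lag*tan,o[0][2],12.3+a);print(a,[float(v) for v in r.values()])
T=get_image("top");S=get_image("side")
for d in(T,S):print([(int(a),c.round(1),onz(d,c,.2).round(3)) for a,c in yellow(d)])
a=cv2.resize(T["img"][120:320,60:300],(480,400));b=cv2.resize(S["img"][60:260,150:310],(320,400));cv2.imwrite("pics/p3.png",np.hstack([a,b]))
```

```text
[0.55733168 0.32456494 0.1761393 ] 0.028037188226979162 [ 0.22464323  0.30773103 -0.36134545] [ 2.51767872e+01  1.75807144e+01  6.70911864e+01  5.76669902e-03
  9.53530173e+01 -6.10613142e+01]
76 [0.0004, 0.0036, -0.0, -0.036]
78 [0.0009, 0.0077, -0.0, -0.071]
80 [0.0015, 0.0119, -0.0, -0.106]
82 [0.0022, 0.016, -0.0, -0.141]
84 [0.003, 0.0201, -0.0, -0.176]
86 [0.0041, 0.0242, -0.0, -0.211]
88 [0.0052, 0.0282, -0.0, -0.245]
90 [0.0065, 0.0322, -0.0, -0.28]
[(71, array([394.5, 236. ]), array([ 0.493, -0.217,  0.2  ]))]
[(126, array([271.2, 274.4]), array([ 0.493, -0.219,  0.2  ]))]
```

View pics/p3.png

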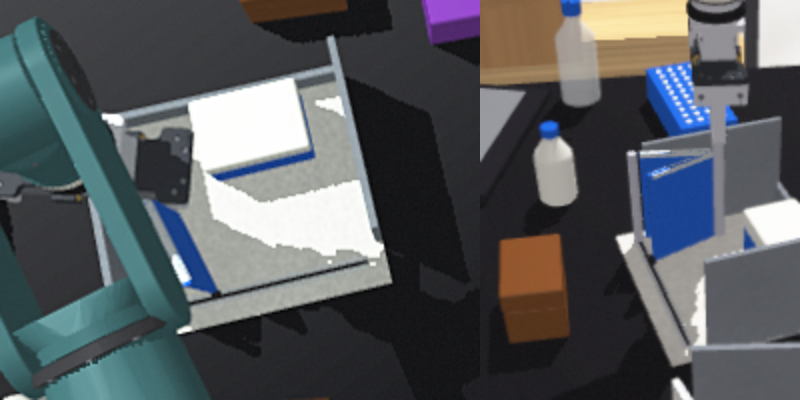

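The post is still between the fingers and the door has folded to about 74°. Next is a gentle push to the stop.

Request:
play_rows([
  {"tx":0.0005,"ty":0.0035,"tz":0,"turn":-0.036},
  {"tx":0.001,"ty":0.0075,"tz":0,"turn":-0.071},
  {"tx":0.0015,"ty":0.012,"tz":0,"turn":-0.106},
  {"tx":0.002,"ty":0.016,"tz":0,"turn":-0.141},
  {"tx":0.002,"ty":0.018,"tz":0,"turn":-0.16},
  {"tx":0.002,"ty":0.018,"tz":0,"turn":-0.16},
  {"tx":0.002,"ty":0.018,"tz":0,"turn":-0.16},
])

```text
t: 5.53
tool_pos: [0.5565, 0.3422, 0.1765]
eef_rot: [180.0, 0.0, -174.6]
force: [0.4, 0.2, 0.4]
width: 0.0281
finger_force: 0.0
```

Request:
play_rows([
  {"tx":0,"ty":0.001,"tz":0,"turn":0},
  {"tx":0,"ty":0.002,"tz":0,"turn":0},
  {"tx":0,"ty":0.002,"tz":0,"turn":0},
])

```text
t: 5.78
tool_pos: [0.5565, 0.3442, 0.1766]
eef_rot: [-180.0, 0.0, -174.6]
force: [0.3, -0.2, 0.7]
width: 0.0287
finger_force: 0.4
```

Request:
play_rows([
  {"tx":0,"ty":0.001,"tz":0,"turn":0},
  {"tx":0,"ty":0.002,"tz":0,"turn":0},
  {"tx":0,"ty":0.002,"tz":0,"turn":0},
])

```text
t: 6.03
tool_pos: [0.5565, 0.3444, 0.1765]
eef_rot: [-179.8, -0.0, -174.6]
force: [0.7, -5.8, 0.7]
width: 0.0283
finger_force: 2.8
```

Request:
play_rows([
  {"tx":0,"ty":0.001,"tz":0,"turn":0},
  {"tx":0,"ty":0.0015,"tz":0,"turn":0},
  {"tx":0,"ty":0.0015,"tz":0,"turn":0},
])

```text
t: 6.28
tool_pos: [0.5566, 0.3444, 0.1765]
eef_rot: [-179.6, -0.0, -174.7]
force: [2.2, -8.1, 1.5]
width: 0.0283
finger_force: 4.3
```

Force jumped to about 8 N with no further motion, so the door is at its stop. I'll centre the fingers clear of the post, then lift away and check.

Request:
play_rows([
  {"tx":0,"ty":-0.004,"tz":0,"turn":0},
  {"tx":0,"ty":-0.009,"tz":0,"turn":0},
  {"tx":0,"ty":-0.009,"tz":0,"turn":0},
  {"tx":0,"ty":-0.009,"tz":-0.01,"turn":0},
  {"tx":0,"ty":-0.009,"tz":-0.03,"turn":0},
  {"tx":0,"ty":-0.009,"tz":-0.06,"turn":0},
  {"tx":0,"ty":-0.009,"tz":-0.09,"turn":0},
  {"tx":0,"ty":-0.009,"tz":-0.1,"turn":0},
  {"tx":0.03,"ty":-0.009,"tz":-0.1,"turn":0},
  {"tx":0.06,"ty":-0.009,"tz":-0.1,"turn":0},
  {"tx":0.09,"ty":-0.009,"tz":-0.1,"turn":0},
  {"tx":0.12,"ty":-0.009,"tz":-0.1,"turn":0},
  {"tx":0.15,"ty":-0.009,"tz":-0.1,"turn":0},
  {"tx":0.18,"ty":-0.009,"tz":-0.1,"turn":0},
  {"tx":0.2,"ty":-0.009,"tz":-0.1,"turn":0},
  {"tx":0.2,"ty":-0.009,"tz":-0.1,"turn":0},
  {"tx":0.2,"ty":-0.009,"tz":-0.1,"turn":0},
])

```text
t: 7.7
tool_pos: [0.3573, 0.3202, 0.277]
eef_rot: [179.9, 0.1, -174.5]
force: [1.1, 0.3, 0.1]
width: 0.0281
finger_force: 0.0
```

Run:
```python
from h import *
T=get_image("top");S=get_image("side")
psi=np.radians(12.3);x,y=fr(psi);print(now()[0])
for d,z in((T,.21),(S,.198)):
    for a,c in yellow(d):
        f=onz(d,c,z);v=f[:2]-P;print(int(a),c.round(1),f.round(4),np.degrees(np.arctan2(v@x,-v@y)),np.linalg.norm(v))
a=cv2.resize(T["img"][120:320,60:300],(480,400));b=cv2.resize(S["img"][60:260,150:310],(320,400));cv2.imwrite("pics/p4.png",np.hstack([a,b]))
```

```text
[0.35843556 0.32004774 0.2762532 ]
92 [115.7 211. ] [0.555 0.335 0.21 ] 82.2103307332805 0.1183503045258071
73 [394.5 235.9] [ 0.492  -0.2142  0.21  ] -6.48555792010942 0.5427395607425831
60 [267.2 120.5] [0.5546 0.335  0.198 ] 82.23782325532751 0.11795024384707141
127 [271.2 274.4] [ 0.4931 -0.2173  0.198 ] -6.396464409898424 0.5458856592392651
```

View pics/p4.png

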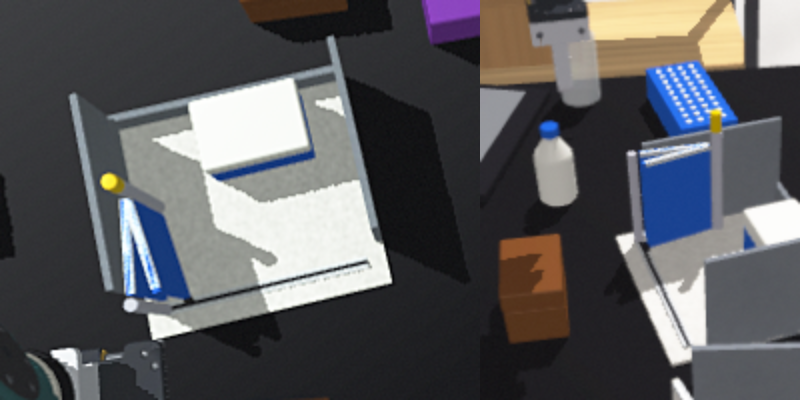

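The door is collapsed at its pivot end: cap at crop (112,182), measured about 82–83°. The tip box and white door haven't moved, and the arm is clear of everything.

```bash
python3 -c "
from plant import workorder; print(workorder.job_done())"
```

```text
the job is handed in; nothing more can be done
None
```

The blue door is folded fully open against its stop (measured about 82°, stop at 83°) and released; the white door and tip box were left untouched, and the job is handed in at about 8 s on the robot's clock.

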